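Shut the drain valve in the air manifold box

TASK

The air manifold box on the bench has been drained and is going back on the line: with the fingertips push the black ridge on its sliding cover until the cover is fully over to the right, then push the red drain handle clockwise until it is fully shut, crosswise to its pipe. Only push: do not take the ridge or a handle between the fingers. Leave the cover open, the blue outlet handle as it is, and the things behind the box where they are.

Things in the scene. Friction and masses are not known exactly. Their poses are not given: they have to be found in the camera images.
- air_box: grey steel box fixed on the bench, 130 mm deep (x), 426 mm long (y), 95 mm high over the rails; origin under its centre, x to its back (away from the robot), y to its left, z up. Left half: open compartment under the cover, y 4 to 210 mm, x -62 to 62 mm. Right half: decked over, gauge and knob on its front. Valve outlets stick out 45 mm in front of the left half.
- valve_bay (a point): centre of the compartment's mouth, between the rails, 90 mm above the bench; axes as the box's. Two ball valves stand below, stems 86 mm apart along y (51 mm right and 35 mm left of here, 12 mm to the back); which is in which place changes. Under the handles brass bodies and pipes reach 66 mm up near the stems (within 12 mm) and 59 mm elsewhere; a bar along the back is 59 mm high.
- cover (a joint): slide of the steel cover plate in the box's rails, m: 0 = over the compartment, 0.200 = fully to the right at its stop, compartment bare. Grows towards the box's -y; needs about 3 N and stays where it is left. The plate's top is 90.5 mm above the bench.
- cover_ridge (a point): centre of the black ridge on the cover, 101 mm above the bench; it moves with the cover. The ridge is 80 mm long along the box's x, 10 mm thick along y, and its top is 109.5 mm above the bench; a 3 mm high foot spreads 13 mm to either side of this point along y (its top 93.5 mm above the bench). Axes as the box's.
- red_handle (a joint): turn of the drain valve's handle, rad: 0 = open, handle in line with its pipe and pointing to the front of the box; pi/2 = shut, handle across the pipe and pointing to the box's left (hard stop). Grows clockwise seen from above, stays where it is left, and takes about 3 N at the middle of the sleeve.
- red_handle_grip (a point): middle of the red sleeve of the drain valve's handle, 71.5 mm above the bench. Sleeve 40 mm long, 15 mm wide, 10 mm thick (top at 76.5 mm), from 22 to 62 mm off the stem. Axes turn with the handle: -x from stem to tip, y across, z up. This is the handle to be shut; its outlet at the box's front has a copper-coloured silencer.
- red_handle_stem (a point): on the vertical axis about which the red handle turns, at the sleeve's height; axes parallel to the box's
- blue_handle (a joint): turn of the outlet valve's handle, rad: 0 = open, handle in line with its pipe and pointing to the front of the box; pi/2 = shut, handle across the pipe and pointing to the box's left (hard stop). Grows clockwise seen from above, stays where it is left, and takes about 3 N at the middle of the sleeve.
- blue_handle_grip (a point): middle of the blue sleeve of the outlet valve's handle, 71.5 mm above the bench. Sleeve 40 mm long, 15 mm wide, 10 mm thick (top at 76.5 mm), from 22 to 62 mm off the stem. Axes turn with the handle: -x from stem to tip, y across, z up. It stays open.
- blue_handle_stem (a point): on the vertical axis about which the blue handle turns, at the sleeve's height; axes parallel to the box's
- spanner_10: steel spanner, 138x19x8 mm, lying loose along the back of the box's right half; origin under its centre
- glue_bottle: white glue bottle with yellow nozzle, 39 mm across, 115 mm tall, standing loose behind the middle of the box; origin under its centre
- driver_small: small blue screwdriver, 131x18x16 mm, lying loose along the back of the box's left half; origin under its centre

How it is judged:
By the outcome, as a careful person would: the job done as asked, in the order asked, and still so for the second after the job is handed in, with the robot touching nothing.
It also fails if it takes over 45 s, if anything falls off the work surface, if the arm or the gripper's body presses on something with over 40 N, if the wrist force passes 120 N, or if a joint passes its speed limit or range.

ROBOT

A 6-joint arm with a two-finger parallel gripper is mounted at the origin on a cart in front of the work surface, level with it; the furniture and walls round the work are solid. World frame = base frame: x ahead of the robot, y to its left, z up, the work surface at z = 0. Lengths are in mm, angles in rad, forces in N, time in s.
With the tool pointing down it reaches from about 325 to 850 mm from the base axis. Payload 4.4 kg.
Tool frame: the origin (TCP) lies at the very end of the fingers, on their centre line; the grasp point (between the pads) lies 19 mm behind it; x points along the fingers, z is the direction in which the jaws open and shut, and the axes are right-handed (so a half turn about x gives the same grasp; the last joint's range is limited). The gripper opens to 94 mm and grips with 3 to 60 N. Pads are 16 mm wide; open, the fingers measure 119 mm over their backs; the gripper's body (75 mm by 177 mm) begins 78 mm behind the grasp point.
Start: joints at [-1.288, 0.207, 1.542, -0, 1.393, -0.15], TCP at [241.151, -521.989, 170.347] pointing down, gripper open.
Joint ranges: [-2.73, 2.73], [-0.86, 2.22], [0.23, 2.46], [-1.11, 4.25], [0.08, 2.63], [-2.82, 2.82]. Speed limits (rad/s): [2.79, 2.79, 3.14, 3.14, 3.14, 3.14].

INTERFACE

Orientations are given as a rotation vector (axis times angle).
In Python, from station import env, eyes, ticket gives the robot as it stands.
- The arm moves only by the tool play_rows, never from a script. Its argument "rows" is a list of rows, each a list of 2 entries, a list of its own where there are three numbers: the shift along the tool's x, y, z in m, then the turn about the tool's x in degrees. In form: [[[x, y, z], turn], ...]. A call has 1 to 8 rows; each row is the pose to reach, as a shift and turn from the pose commanded when the call began, along the tool's axes at that moment; what a row does not reach only later rows make up. A row lasts 1/8 s, in which the tool goes at most 62.5 mm and 10.7 degrees, less where a joint would pass 70% of its speed; a pose out of reach is approached as far as the arm can. A call with a gripper value outside its range is refused whole. "jaw" is the opening, from 0 (shut) to 1 (fully open), set as the call begins (left out, the last holds). The fingers move at their own pace and stop on an object; "newtons" is the grip in N (left out, the last holds). Time passes only in rows, so rows that repeat a pose let the fingers close. It gives the time, the measured TCP pose, the force and the opening at its end, in the units of the state.
- env.state(): the state, without advancing time (a new reading comes with each control period).
- eyes.snapshot(name): name is "scene" or "top" or "wrist"; returns the picture (384x512x3 uint8, red, green, blue); there is no depth.
- eyes.camera_model(name): a dict with "camera_matrix" (3x3 intrinsics, pixels), "dist_coeffs" ([k1, k2, p1, p2, k3] as OpenCV has them; the pictures are not rectified), "R" (3x3) and "t" (3): a world point X has camera coordinates R X + t. Camera axes: x right, y down, z forward; pixel columns grow to the right and rows downward; lengths in mm; the calibration is good to about 2 mm. A picture is of the moment at which its call begins: read the wrist's pose just before it. camera_model takes no time and is no camera call; for the wrist camera it gives the pose at the moment of the call.
- ticket.finish_job(): hands the job in, once; it reports no verdict.
The state is a dict: "clock": time; "joint_positions": joint angles; "qd": joint speeds; "effort": joint torques, N m; "ee_pos": TCP position; "ee_rot": TCP orientation; "wrist_force": force on the tool from outside, world axes, zero at the start; "ft_torque": the same for the moment, N m; "width": finger opening in mm.
Only numpy, scipy, OpenCV 4.12 (cv2) and the standard library are available. Lean on these libraries where they do the work, as an engineer would, in place of code of your own. Each camera call takes 0.05 s, during which the arm holds its last target.

## Working session

There is one attempt and no reset: what is moved stays moved. The work goes in short steps, Python scripts to look and compute and a tool call to move; the robot and the scene stay as the last step left them, time stands still between calls to the robot, and variables do not carry over. Pictures are saved under pics/ and viewed, and the job is handed in when it is done.

Besides the shell and the picture viewer there is one more tool, called after "Emit:" in YAML: its name, and indented under it one key for each argument. play_rows: Moves the arm, as the interface text tells. Its arguments: {"type":"object","properties":{"rows":{"type":"array","items":{"type":"array"}},"jaw":{"type":"number"},"newtons":{"type":"number"}},"required":["rows"]}

```bash
ls; mkdir -p pics; python3 - <<'E'
from station import env, eyes
import cv2
print(env.state())
for n in ("top","scene"):
    cv2.imwrite(f"pics/{n}0.png",eyes.snapshot(n)[:,:,::-1]); 
    m=eyes.camera_model(n); print(n,m)
E
```

```text
pics
{'clock': 0.0, 'joint_positions': array([-1.28851529e+00,  2.07410607e-01,  1.54294237e+00, -2.82454597e-05,
        1.39348503e+00, -1.50500416e-01]), 'qd': array([ 0.00030399, -0.0004377 , -0.00058117, -0.00124891, -0.00126383,
        0.00054897]), 'effort': array([ 1.61736778e-03, -3.70866930e+01, -2.81416208e+01,  7.01164571e-02,
        3.60568380e-02, -1.79669369e-04]), 'ee_pos': array([ 240.88521513, -521.14008005,  169.2017289 ]), 'ee_rot': array([ 0.88619603,  1.38515061, -0.88379986]), 'wrist_force': array([-0.3132009 , -0.48366535, -0.47889926]), 'ft_torque': array([ 0.05207572, -0.04859693, -0.04775838]), 'width': 94.03698903330223}
top {'camera_matrix': array([[446.88484466,   0.        , 256.19247902],
       [  0.        , 446.88484466, 192.6648431 ],
       [  0.        ,   0.        ,   1.        ]]), 'dist_coeffs': array([-0.02565291,  0.        ,  0.        ,  0.        ,  0.        ]), 'R': array([[ 0.02097105, -0.99941435,  0.02704001],
       [-0.99651856, -0.02307783, -0.08011355],
       [ 0.08069066, -0.0252658 , -0.99641892]]), 't': array([-283.19264283,  567.63236562,  879.21683857])}
scene {'camera_matrix': array([[367.70557121,   0.        , 255.54759736],
       [  0.        , 367.70557121, 190.02638863],
       [  0.        ,   0.        ,   1.        ]]), 'dist_coeffs': array([-0.0147469,  0.       ,  0.       ,  0.       ,  0.       ]), 'R': array([[-9.02438086e-01, -4.30819476e-01,  2.81919001e-04],
       [-3.01053011e-01,  6.30147748e-01, -7.15738011e-01],
       [ 3.08176225e-01, -6.45994114e-01, -6.98368828e-01]]), 't': array([422.64307308, 384.50843612, 584.38436769])}
```

View pics/top0.png

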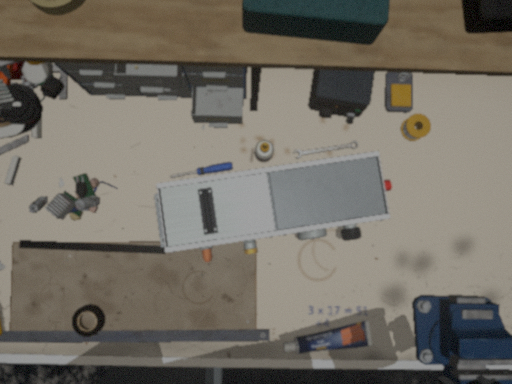

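View pics/scene0.png

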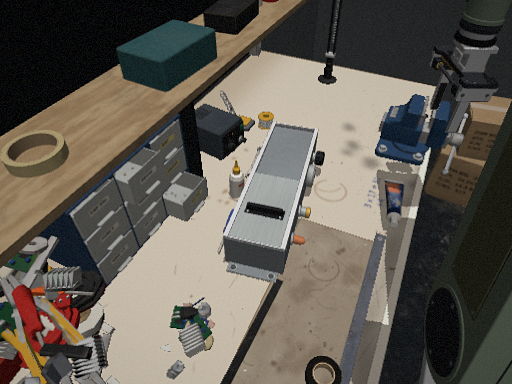

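```bash
cat > h.py <<'E'
from station import env, eyes
import cv2, numpy as np
from scipy.spatial.transform import Rotation as Rot
def cast(m,uv,z):
    uv=np.array(uv,float).reshape(-1,1,2)
    n=cv2.undistortPoints(uv,m["camera_matrix"],m["dist_coeffs"]).reshape(-1,2)
    d=np.c_[n,np.ones(len(n))]@m["R"]; c=-m["R"].T@m["t"]
    s=(z-c[2])/d[:,2]; return c+s[:,None]*d
def proj(m,X):
    X=np.array(X,float).reshape(-1,3)
    return cv2.projectPoints(X,cv2.Rodrigues(m["R"])[0],m["t"],m["camera_matrix"],m["dist_coeffs"])[0].reshape(-1,2)
E
python3 - <<'E'
import cv2,numpy as np
a=cv2.imread('pics/top0.png')
cv2.imwrite('pics/top0z.png',cv2.resize(a[140:270,145:400],None,fx=3,fy=3,interpolation=cv2.INTER_CUBIC))
g=a.max(axis=2); m=(g<70).astype(np.uint8)*255
r=np.zeros_like(m); r[175:245,190:230]=m[175:245,190:230]
c,_=cv2.findContours(r,0,1)
for k in c:
    if cv2.contourArea(k)>50: print(cv2.contourArea(k),cv2.minAreaRect(k))
E
```

```text
366.0 ((207.3296356201172, 210.75051879882812), (42.83089065551758, 10.809056282043457), 82.23483276367188)
```

View pics/top0z.png

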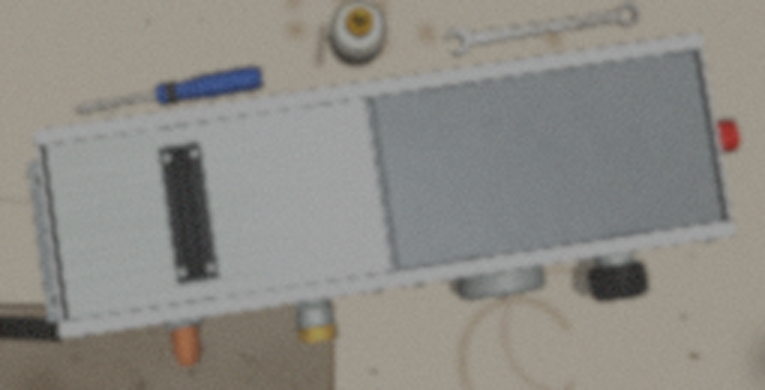

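```bash
python3 - <<'E'
from h import *
m=eyes.camera_model("top")
z=np.array([(38,135),(700,38),(730,230),(60,337)])/3.+[145,140]
P=cast(m,z,95); print(P.round(1))
BL,BR,FR,FL=P
print([np.linalg.norm(a-b).round(1) for a,b in((BL,BR),(FL,FR),(BL,FL),(BR,FR))], P.mean(0))
yv=(BL-BR)+(FL-FR); print('yaw of box y axis minus 90', np.degrees(np.arctan2(-yv[0],yv[1])))
R=cast(m,[(207.33,210.75)],101); print('ridge',R)
c,s=yv[1]/np.hypot(*yv[:2]),-yv[0]/np.hypot(*yv[:2])
M=np.array([[c,s],[-s,c]])
print('ridge in box',M@(R[0]-P.mean(0))[:2])
for p in [(162/3+145,150/3+140),(200/3+145,143/3+140),(217/3+145,275/3+140),(178/3+145,283/3+140)]: print(M@(cast(m,[p],93.5)[0]-P.mean(0))[:2])
# copper, brass tips
for n,p in (('copper',(186/3+145,340/3+140)),('brass',(316/3+145,325/3+140))):print(n,M@(cast(m,[p],50)[0]-P.mean(0))[:2])
s=env.state(); print(Rot.from_rotvec(s['ee_rot']).as_matrix().round(3))
E
```

```text
[[ 578.3  -84.6   95. ]
 [ 650.  -500.    95. ]
 [ 528.6 -518.9   95. ]
 [ 453.8 -102.8   95. ]]
[np.float64(421.6), np.float64(422.8), np.float64(125.8), np.float64(122.9)] [ 552.68607079 -301.57277057   95.        ]
yaw of box y axis minus 90 9.993364051811104
ridge [[ 532.08470413 -179.05752944  101.        ]]
ridge in box [  0.97177438 124.23146248]
[ 42.15651403 134.57344703]
[ 42.93508064 110.53722416]
[-39.95727544 112.06434475]
[-41.16270537 136.62265404]
copper [-78.4235081  140.70277477]
brass [-81.82294665  55.77676173]
[[-0.001  0.908  0.419]
 [ 0.002  0.419 -0.908]
 [-1.     0.    -0.002]]
```

Emit:
play_rows:
  rows:
    - [[-0.04, 0, 0], 0]
    - [[-0.04, 0.052, -0.027], 5]
    - [[-0.04, 0.104, -0.054], 10]
    - [[-0.04, 0.156, -0.081], 14.8]
    - [[-0.04, 0.208, -0.108], 14.8]
    - [[-0.04, 0.26, -0.135], 14.8]
    - [[-0.04, 0.312, -0.162], 14.8]
    - [[-0.04, 0.364, -0.189], 14.8]
  jaw: 0
  newtons: 20

```text
clock: 1.1
ee_pos: [493.0, -195.9, 210.0]
ee_rot: [1.08, 1.287, -1.08]
wrist_force: [-0.4, -0.3, 0.2]
width: 17.6
```

Emit:
play_rows:
  rows:
    - [[0, 0.042, -0.039], 0]
    - [[0, 0.042, -0.039], 0]
    - [[0, 0.042, -0.039], 0]

```text
clock: 1.48
ee_pos: [526.3, -152.1, 209.7]
ee_rot: [1.079, 1.288, -1.08]
wrist_force: [-0.5, 0.4, -0.8]
width: 0.5
```

```bash
python3 - <<'E'
from h import *
s=env.state(); print(s['ee_pos'],s['wrist_force'],s['width'],s['clock']);print(Rot.from_rotvec(s['ee_rot']).as_matrix().round(3))
m=eyes.camera_model("wrist"); a=eyes.snapshot("wrist")[:,:,::-1]; cv2.imwrite('pics/w1.png',a)
np.savez('w1.npz',**m)
print(m)
b=eyes.snapshot("scene")[:,:,::-1]; cv2.imwrite('pics/s1.png',cv2.resize(b[80:300,180:380],None,fx=2.6,fy=2.6))
E
```

```text
[ 526.27897692 -152.1422794   209.73734426] [-0.46611599  0.39689633 -0.78719299] 0.5495613212133653 1.475
[[-0.002  0.985  0.174]
 [-0.     0.174 -0.985]
 [-1.    -0.002 -0.   ]]
{'camera_matrix': array([[319.39856046,   0.        , 252.55206777],
       [  0.        , 319.39856046, 190.93952226],
       [  0.        ,   0.        ,   1.        ]]), 'dist_coeffs': array([-0.05706008,  0.        ,  0.        ,  0.        ,  0.        ]), 'R': array([[ 1.73012015e-01, -9.84919576e-01, -5.20285340e-04],
       [-9.58918708e-01, -1.68565205e-01,  2.28168104e-01],
       [-2.24814934e-01, -3.89769121e-02, -9.73621613e-01]]), 't': array([-239.99758747,  445.2934363 ,  539.43534212])}
```

View pics/w1.png

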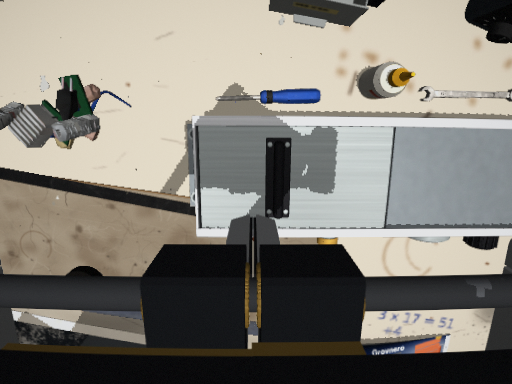

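View pics/s1.png

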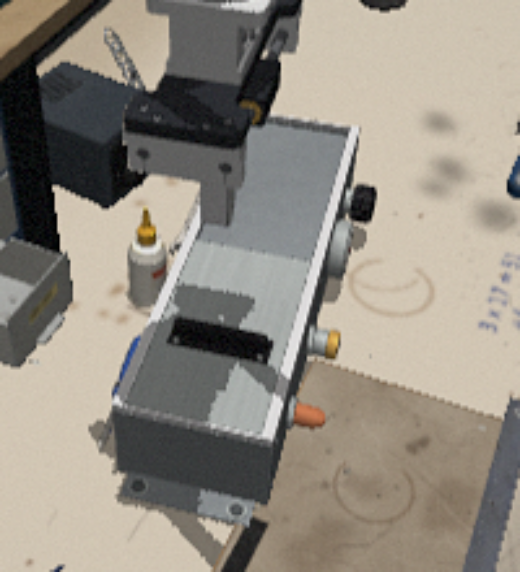

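```bash
python3 - <<'E'
from h import *
m=dict(np.load('w1.npz'))
o=np.array([552.7,-301.6]); a=np.radians(10)
M=np.array([[np.cos(a),np.sin(a)],[-np.sin(a),np.cos(a)]])
def b(p,z): return (M@(cast(m,[p],z)[0][:2]-o)).round(1)
for n,p,z in (('footTL',(266,138),93.5),('footTR',(291,138),93.5),('footBL',(266,217),93.5),('footBR',(290,217),93.5),('boxTL',(193,118),95),('boxBL',(197,236),95),('bkrail',(500,115),95),('frrail',(500,235),95),('coverR',(392,128),90),('coverR',(389,228),90)): print(n,b(p,z))
print('tcp',M@(env.state()['ee_pos'][:2]-o))
E
```

```text
footTL [ 42.8 138.8]
footTR [ 42.9 113.2]
footBL [-41.8 138.1]
footBR [-41.8 112.1]
boxTL [ 63.1 212.6]
boxBL [-63.1 213.5]
bkrail [  68.6 -104.8]
frrail [ -64.  -128.4]
coverR [53.4  7.8]
coverR [-56.1   0.5]
tcp [ -0.47136425 150.78687737]
```

Emit:
play_rows:
  rows:
    - [[0.05, 0, -0.003], 0]
    - [[0.09, 0, -0.003], 0]
    - [[0.112, 0, -0.003], 0]
    - [[0.112, 0, -0.003], 0]
    - [[0.112, 0, 0.004], 0]
    - [[0.112, 0, 0.01], 0]
    - [[0.112, 0, 0.016], 0]
    - [[0.112, 0, 0.022], 0]

```text
clock: 2.58
ee_pos: [531.2, -174.4, 99.0]
ee_rot: [1.08, 1.286, -1.079]
wrist_force: [-0.4, 1.0, -0.7]
width: 0.5
```

```bash
python3 - <<'E'
from h import *
s=env.state(); print(s['ee_pos'],s['wrist_force'])
a=eyes.snapshot("wrist")[:,:,::-1]; cv2.imwrite('pics/w2.png',a)
b=eyes.snapshot("scene")[:,:,::-1]; cv2.imwrite('pics/s2.png',cv2.resize(b[80:300,180:380],None,fx=2.6,fy=2.6))
E
```

```text
[ 531.18753417 -174.41861813   98.95413081] [-0.40799471  1.00254636 -0.74631503]
```

View pics/w2.png

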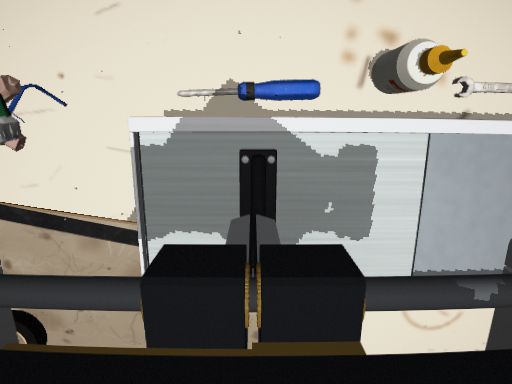

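View pics/s2.png

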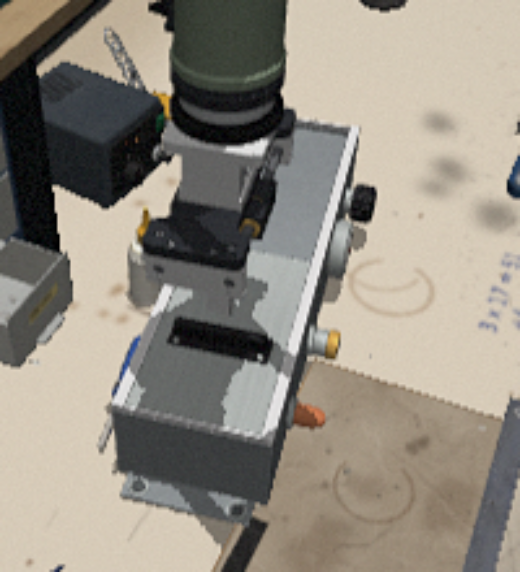

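```bash
python3 - <<'E'
from h import *
s=env.state(); X=s['ee_pos']; print(X)
o=np.array([552.7,-301.6]); a=np.radians(10)
M=np.array([[np.cos(a),np.sin(a)],[-np.sin(a),np.cos(a)]])
print('box',M@(X[:2]-o))
for n in('wrist','scene','top'):
    m=eyes.camera_model(n); print(n,proj(m,[X,X+[0,0,40]]).round(1))
m=eyes.camera_model('wrist')
def b(p,z): return (M@(cast(m,[p],z)[0][:2]-o)).round(1)
for p in((239,150),(277,150)): print(b(p,93.5),b(p,109.5))
for p in((137,130),(428,140)): print(b(p,95))
a=eyes.snapshot("top")[:,:,::-1]; cv2.imwrite('pics/t2.png',cv2.resize(a[140:270,145:400],None,fx=3,fy=3,interpolation=cv2.INTER_CUBIC))
b=cv2.imread('pics/s2.png')
E
```

```text
[ 531.08498556 -174.50887147   98.65718017]
box [  0.78250906 128.91373659]
wrist [[253.7 211.1]
 [254.  231.1]]
scene [[264.2 210.5]
 [264.5 197.4]]
top [[205.  211.3]
 [203.  210.4]]
[ 42.8 138.9] [ 44.4 138.2]
[ 42.8 112.9] [ 44.4 114.1]
[ 56.8 207.7]
[50.1  9.1]
```

View pics/t2.png

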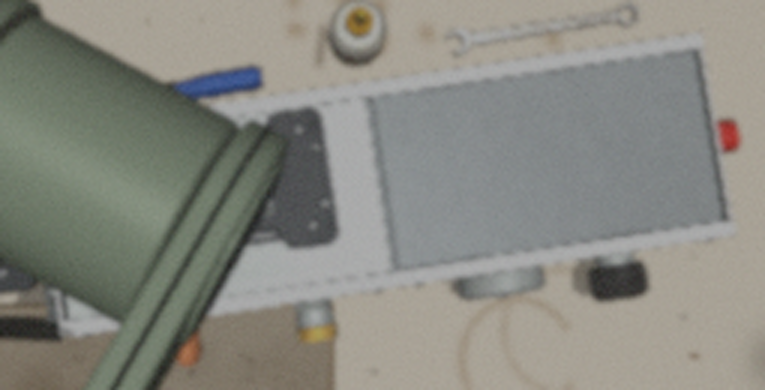

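```bash
python3 - <<'E'
from h import *
b=eyes.snapshot("scene")[:,:,::-1].copy()
cv2.imwrite('pics/s3.png',cv2.resize(b[165:240,220:310],None,fx=8,fy=8,interpolation=cv2.INTER_NEAREST))
s=env.state(); print(s['ee_pos'],s['wrist_force'],s['effort'],s['joint_positions'])
E
```

```text
[ 530.71403316 -173.73607869   98.33154301] [ 0.01557798 -0.64025694  0.55485758] [-1.67273059e-01 -3.67630756e+01 -2.64969832e+01  4.09423735e-02
 -6.38825144e-02 -2.35842876e-03] [-4.71440282e-01  2.41254735e-01  1.65579506e+00  1.40755643e-04
  1.24472745e+00  9.24993018e-01]
```

View pics/s3.png

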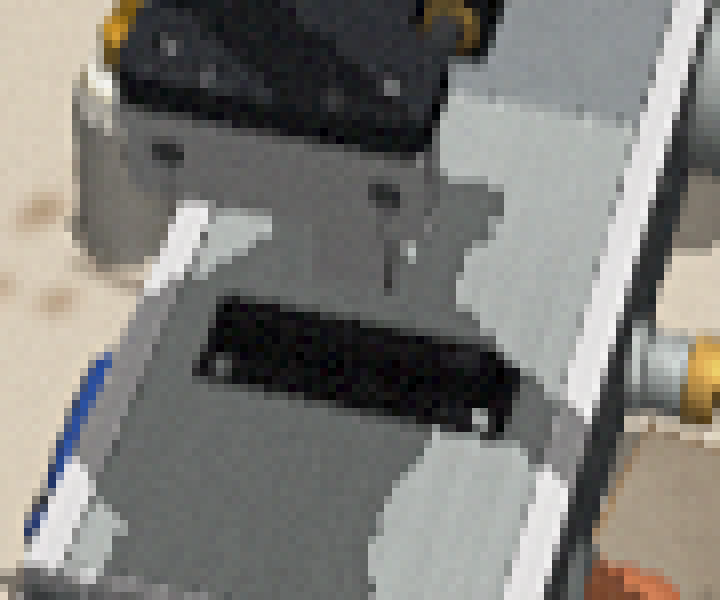

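```bash
python3 - <<'E'
from h import *
o=np.array([552.7,-301.6]); a=np.radians(10)
M=np.array([[np.cos(a),np.sin(a)],[-np.sin(a),np.cos(a)]])
m=eyes.camera_model('scene')
def b(p,z):
    p=(220+p[0]/8-.5,165+p[1]/8-.5); return (M@(cast(m,[p],z)[0][:2]-o)).round(1)
for p in((195,375),(500,440)): print(b(p,93.5))
for p in((225,295),(515,365)): print('top/back',b(p,109.5), b(p,93.5))
def w(x,y,z): return np.r_[M.T@[x,y]+o,z]
for n,P in dict(tip_l=(0.8,141.4,98.5),tip_r=(.8,116,98.5),tipfront=(-7,129,98.5),up=(0.8,129,176),upl=(.8,141,176),upr=(.8,116,176)).items():
    q=(proj(m,w(*P))[0]+.5-[220,165])*8; print(n,q.round())
E
```

```text
[ 43.6 138.7]
[-41.1 139.3]
top/back [ 39.7 122.3] [ 44.3 107.6]
top/back [-41.5 126.5] [-39.1 111.8]
tip_l [346. 402.]
tip_r [369. 334.]
tipfront [385. 374.]
up [362. 159.]
upl [350. 191.]
upr [375. 125.]
```

```bash
python3 - <<'E'
from h import *
m=eyes.camera_model('scene')
print(proj(m,[[526.3,-152.1,209.7],[531,-174.,98.6]]))
a=cv2.imread('pics/s1.png'); cv2.imwrite('pics/s1z.png',cv2.resize(a[120:380,100:330],None,fx=2.3,fy=2.3))
b=eyes.snapshot("scene")[:,:,::-1].astype(float)
print(b[195:222,258:272].mean(2).round().astype(int))
E
```

```text
[[262.53775175 179.56406337]
 [264.11246891 210.66504328]]
[[107  98  98  98  95 100  99  98  98  96  83  86 112 136]
 [104  97  97 100 101  98 100 100  98  97  74  76 110 177]
 [107 100  96  98  97  98  97  95  97  98  68  82  94 154]
 [103 104  99  98  98 100  95  95  97  98  59  88 101 103]
 [105 101  97  98  97  99  98  95  96 102  56  93 104 102]
 [103 103 100 101  96  98  99  99  98  99  49  92 102 102]
 [107 102 102 103  98 102 102 103 101 101  71 102 100  99]
 [105 104 108 103 102 100 100 102 103 105  98  99 102 101]
 [ 82  85  97  92 107 108 103 104 101 105 105 100 103 100]
 [ 28  23  58  61  80  83  74  96  95 100 104 107 104 103]
 [ 26   6  17  16  17  25  20  57  58  76  82  86  95  91]
 [ 21  16  25  26  23  19  19  18  17   6  27  37  61  58]
 [ 20  18   6  15  17  18  26  26  22  26  25  21  12  13]
 [  0  10  10  16  19  22  17  18  23  17  15  22  27  20]
 [ 18   7  13   3  14  22  18   3  19  11  10  12  22  18]
 [ 15  14  21  13   4  10  13  17   8  11  23  14  12  14]
 [ 16   0  15  10  11  13   6  12  14  18   8   3  21   3]
 [ 20  20  20  20   6  25  16  16   6  11  10  13  10  12]
 [ 24  13  17  16  20  23   9   0  22  24  16  11  12   5]
 [ 18  30  20  20  17  18  18  15  24  13  22  18  12  17]
 [ 76  83  76  59  38  23   6  18  19  10  17  20  23  20]
 [103 103 103  95  85  75  72  53  54  40  23  16  20  15]
 [103 102 104 101 105 102 108  92  98  86  75  75  58  61]
 [103 100 105 102  99  99 101 105 102 107 104 104  92  96]
 [106 107 103 101 102 106 100 102 101 105 101 102 102 102]
 [101 104 102  99 102 102 101 101 103 100 101 102 103  99]
 [ 99 101 102 102 105  99  98 104 101 103  98 104 105  96]]
```

View pics/s1z.png

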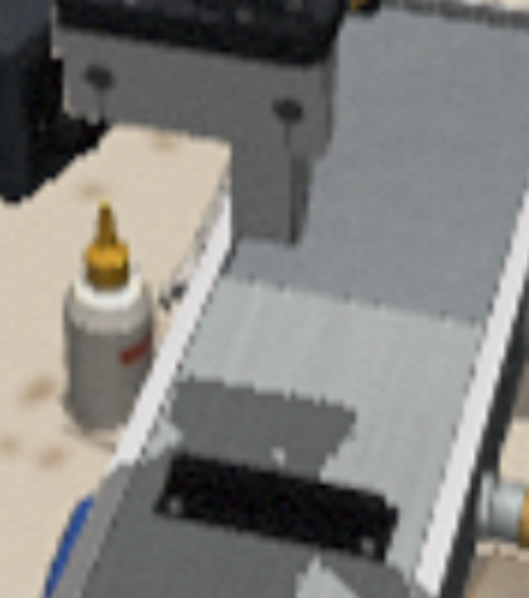

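```bash
python3 - <<'E'
from h import *
o=np.array([552.7,-301.6]); a=np.radians(10)
M=np.array([[np.cos(a),np.sin(a)],[-np.sin(a),np.cos(a)]])
m=eyes.camera_model('scene'); w=eyes.camera_model('wrist'); w1=dict(np.load('w1.npz'))
X=env.state()['ee_pos']
ex=np.r_[M.T@[1,0],0]; ey=np.r_[M.T@[0,1],0]
for dz in (0,10,20,30,40):
    u=np.array([0,0,dz])
    A=np.array([526.3,-152.1,209.7])
    print(dz,'s1 front-near corner',proj(m,A-8*ex+12.5*ey+u)[0].round(1),'s3',proj(m,X-8*ex+12.5*ey+u)[0].round(1),'wrist back corners',proj(w,[X+8*ex+12.5*ey+u,X+8*ex-12.5*ey+u]).round(1).tolist(), 'w1', proj(w1,[A+8*ex+12.5*ey+u,A+8*ex-12.5*ey+u]).round(1).tolist())
b=cv2.imread('pics/w2.png'); cv2.imwrite('pics/w2z.png',cv2.resize(b[140:260,190:320],None,fx=5,fy=5,interpolation=cv2.INTER_NEAREST))
E
```

```text
0 s1 front-near corner [265.  184.7] s3 [266.3 215.9] wrist back corners [[235.6, 200.1], [271.7, 200.1]] w1 [[235.6, 200.1], [271.7, 200.0]]
10 s1 front-near corner [265.1 180.8] s3 [266.4 212.7] wrist back corners [[234.8, 204.0], [272.6, 203.9]] w1 [[234.8, 203.9], [272.6, 203.9]]
20 s1 front-near corner [265.2 176.8] s3 [266.5 209.5] wrist back corners [[234.0, 208.2], [273.6, 208.1]] w1 [[233.9, 208.2], [273.5, 208.2]]
30 s1 front-near corner [265.3 172.7] s3 [266.6 206.2] wrist back corners [[233.0, 212.8], [274.6, 212.8]] w1 [[233.0, 212.8], [274.6, 212.8]]
40 s1 front-near corner [265.4 168.5] s3 [266.8 202.9] wrist back corners [[232.0, 218.0], [275.8, 217.9]] w1 [[231.9, 218.0], [275.7, 218.0]]
```

View pics/w2z.png

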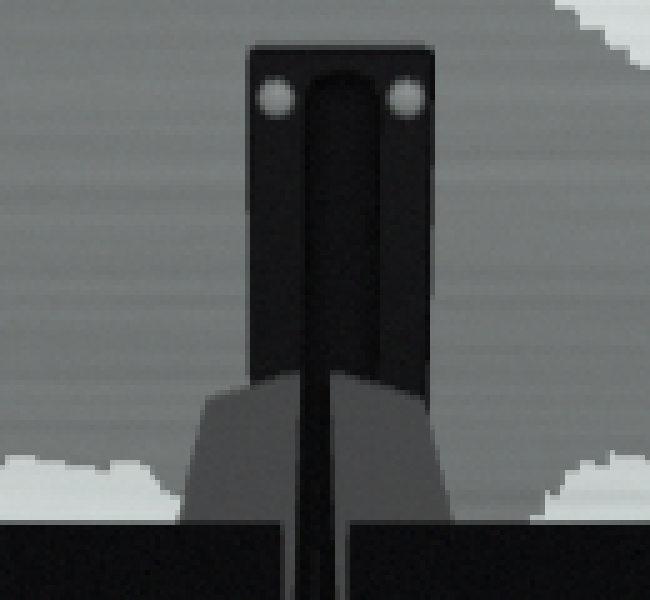

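```bash
python3 - <<'E'
import cv2,numpy as np
for n in('w1','w2'):
    b=cv2.imread(f'pics/{n}.png')[150:250,210:300].astype(float)
    cv2.imwrite(f'pics/{n}g.png',cv2.resize(np.clip(b*5,0,255).astype(np.uint8),None,fx=6,fy=6,interpolation=cv2.INTER_NEAREST))
E
```

```text
(no output)
```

View pics/w1g.png

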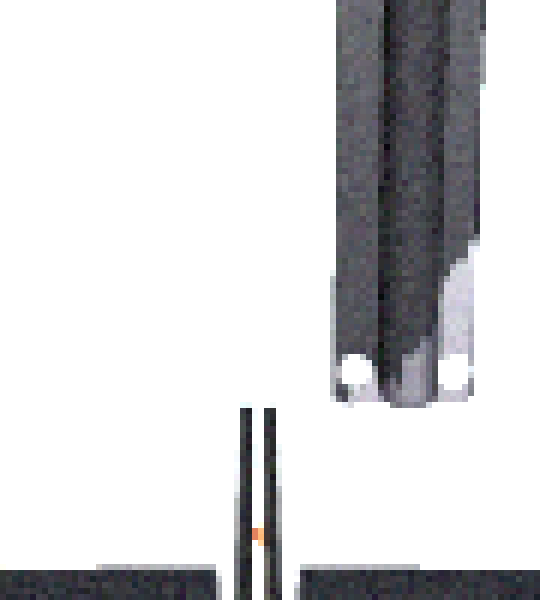

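View pics/w2g.png

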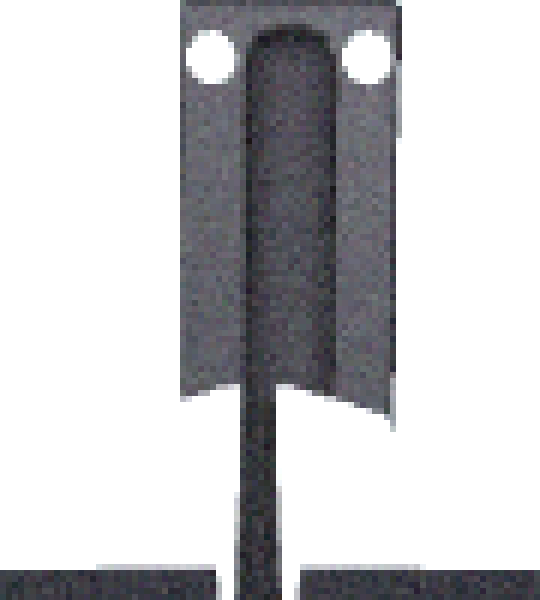

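```bash
python3 - <<'E'
from h import *
m=eyes.camera_model('scene')
X=np.array([240.9,-521.1,169.2]); y=np.array([.908,.419,0]);z=np.array([.419,-.908,0])
b=cv2.imread('pics/scene0.png')
r=b[40:190,400:512]; r=cv2.resize(r,None,fx=4,fy=4)
for dz,c in((0,(0,0,255)),(40,(0,255,0))):
    for k in(-47,47,-59.5,59.5):
        p=(proj(m,X+k*z+[0,0,dz])[0]+.5-[400,40])*4; cv2.circle(r,tuple(int(v) for v in p),4,c,-1); print(p)
cv2.imwrite('pics/s0z.png',r)
E
```

```text
[169.57315217 420.32339322]
[116.65112996 328.10413531]
[177.24158023 433.70522925]
[110.18783941 316.85734884]
[194.79053289 362.77486975]
[138.26266101 272.06313552]
[203.00551437 375.97710689]
[131.37881553 261.03235423]
```

View pics/s0z.png

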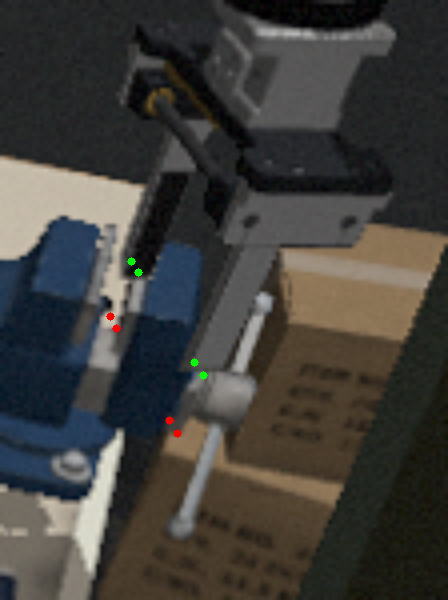

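Emit:
play_rows:
  rows:
    - [[0, 0, -0.024], 0]
    - [[0.02, 0, -0.024], 0]
    - [[0.034, 0, -0.024], 0]
    - [[0.034, 0, -0.024], 0]

```text
clock: 3.32
ee_pos: [525.1, -148.6, 62.8]
ee_rot: [1.079, 1.291, -1.08]
wrist_force: [-0.2, 0.2, 0.5]
width: 0.2
```

```bash
python3 - <<'E'
from h import *
s=env.state(); print(s['ee_pos'],s['wrist_force'],s['clock'])
b=eyes.snapshot("scene")[:,:,::-1].copy()
cv2.imwrite('pics/s4.png',cv2.resize(b[165:240,220:310],None,fx=8,fy=8,interpolation=cv2.INTER_NEAREST))
E
```

```text
[ 525.05158458 -148.6005144    62.82495005] [-0.15569938  0.22337383  0.52615792] 3.325
```

View pics/s4.png

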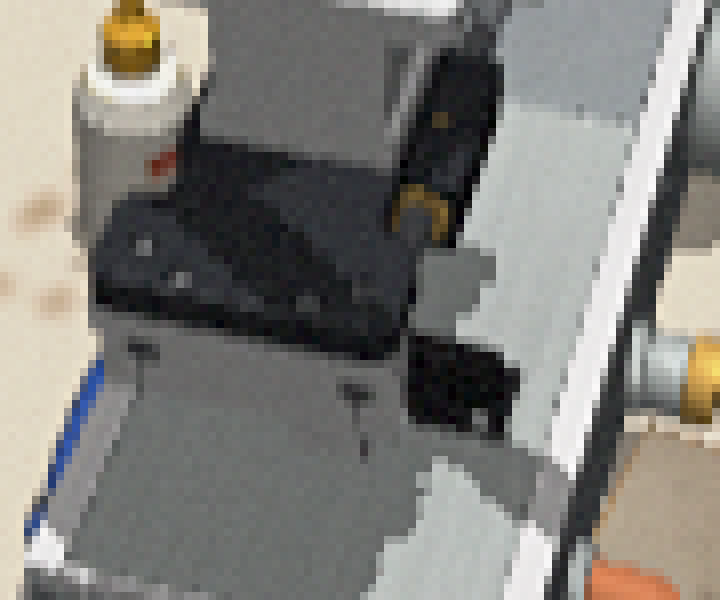

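Emit:
play_rows:
  rows:
    - [[0.003, 0, 0], 0]
    - [[0.005, 0, 0], 0]
    - [[0.007, 0, 0], 0]

```text
clock: 3.75
ee_pos: [526.8, -150.3, 57.5]
ee_rot: [1.08, 1.286, -1.08]
wrist_force: [0.1, -0.3, 0.2]
width: 0.9
```

Emit:
play_rows:
  rows:
    - [[0.001, 0, 0], 0]
    - [[0.002, 0, 0], 0]
    - [[0.002, 0, 0], 0]

```text
clock: 4.12
ee_pos: [526.6, -150.2, 55.7]
ee_rot: [1.08, 1.287, -1.08]
wrist_force: [-0.6, 0.3, 2.4]
width: 0.5
```

Emit:
play_rows:
  rows:
    - [[0.001, 0, 0], 0]
    - [[0.001, 0, 0], 0]

```text
clock: 4.38
ee_pos: [526.7, -150.2, 55.6]
ee_rot: [1.079, 1.287, -1.08]
wrist_force: [-2.6, 0.9, 8.1]
width: 0.5
```

Emit:
play_rows:
  rows:
    - [[0.001, 0, 0], 0]
    - [[0.001, 0, 0], 0]

```text
clock: 4.62
ee_pos: [526.7, -150.2, 55.6]
ee_rot: [1.079, 1.287, -1.08]
wrist_force: [-4.7, 2.9, 12.6]
width: 0.2
```

Emit:
play_rows:
  rows:
    - [[-0.01, 0, 0], 0]
    - [[-0.01, 0, 0], 0]
    - [[-0.01, 0, 0.006], 0]
    - [[-0.01, 0, 0.012], 0]
    - [[-0.01, 0, 0.018], 0]
    - [[-0.01, 0, 0.024], 0]
    - [[-0.01, 0, 0.03], 0]

```text
clock: 5.5
ee_pos: [531.4, -179.5, 62.8]
ee_rot: [1.08, 1.288, -1.08]
wrist_force: [0.8, 3.9, -0.7]
width: 0.4
```

```bash
python3 - <<'E'
from h import *
s=env.state(); print(s['ee_pos'],s['wrist_force'],s['clock'])
b=eyes.snapshot("wrist")[:,:,::-1].copy()
cv2.imwrite('pics/w5.png',b)
E
```

```text
[ 531.37310803 -179.46901965   62.80802656] [ 0.7574445   3.94482251 -0.66934281] 5.5
```

View pics/w5.png

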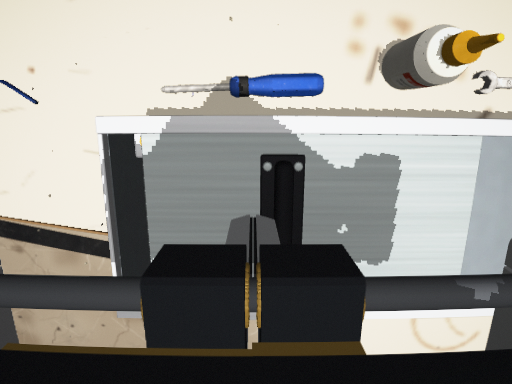

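Emit:
play_rows:
  rows:
    - [[0, 0, 0.012], 0]
    - [[0, 0, 0.026], 0]
    - [[0, 0, 0.04], 0]
    - [[0, 0, 0.055], 0]
    - [[0, 0, 0.07], 0]
    - [[0, 0, 0.085], 0]
    - [[0, 0, 0.1], 0]
    - [[0, 0, 0.115], 0]

```text
clock: 6.55
ee_pos: [551.5, -293.8, 63.1]
ee_rot: [1.08, 1.287, -1.08]
wrist_force: [-1.8, 2.7, -2.8]
width: 0.4
```

Emit:
play_rows:
  rows:
    - [[0, 0, 0.01], 0]
    - [[0, 0, 0.02], 0]
    - [[0, 0, 0.03], 0]
    - [[0, 0, 0.04], 0]
    - [[0, 0, 0.048], 0]
    - [[0, 0, 0.053], 0]
    - [[0, 0, 0.053], 0]

```text
clock: 7.42
ee_pos: [561.9, -346.4, 63.9]
ee_rot: [1.079, 1.283, -1.08]
wrist_force: [0.1, 1.2, -0.1]
width: 0.2
```

Emit:
play_rows:
  rows:
    - [[0, 0, 0.003], 0]
    - [[0, 0, 0.006], 0]
    - [[0, 0, 0.008], 0]

```text
clock: 7.8
ee_pos: [563.0, -353.1, 63.9]
ee_rot: [1.08, 1.285, -1.079]
wrist_force: [-0.2, 4.1, 1.3]
width: 0.6
```

Emit:
play_rows:
  rows:
    - [[0, 0, 0.002], 0]
    - [[0, 0, 0.004], 0]

```text
clock: 8.05
ee_pos: [563.7, -357.2, 63.9]
ee_rot: [1.08, 1.285, -1.079]
wrist_force: [0.5, 2.7, 2.6]
width: 0.3
```

Emit:
play_rows:
  rows:
    - [[0, 0, 0.002], 0]
    - [[0, 0, 0.004], 0]

```text
clock: 8.3
ee_pos: [563.7, -357.4, 63.8]
ee_rot: [1.084, 1.292, -1.077]
wrist_force: [-2.4, 13.1, 8.2]
width: 0.4
```

Emit:
play_rows:
  rows:
    - [[0, 0, 0.002], 0]
    - [[0, 0, 0.003], 0]
    - [[0, 0, 0.003], 0]

```text
clock: 8.68
ee_pos: [563.6, -357.3, 63.8]
ee_rot: [1.086, 1.297, -1.075]
wrist_force: [-3.1, 16.6, 10.7]
width: 0.1
```

Emit:
play_rows:
  rows:
    - [[0, 0, -0.01], 0]
    - [[0, 0, -0.02], 0]
    - [[-0.05, 0, -0.02], 0]
    - [[-0.1, 0, -0.03], 0]
    - [[-0.1, -0.01, -0.07], 0]
    - [[-0.1, -0.02, -0.11], 0]
    - [[-0.1, -0.03, -0.15], 0]
    - [[-0.1, -0.03, -0.15], 0]

```text
clock: 9.68
ee_pos: [507.5, -219.6, 163.2]
ee_rot: [1.078, 1.288, -1.079]
wrist_force: [-0.2, 0.4, 0.1]
width: 0.5
```

```bash
python3 - <<'E'
from h import *
s=env.state(); print(s['ee_pos'],s['wrist_force'],s['clock'])
m=eyes.camera_model('wrist');np.savez('w6.npz',**m)
b=eyes.snapshot("wrist")[:,:,::-1].copy()
cv2.imwrite('pics/w6.png',b)
b=eyes.snapshot("scene")[:,:,::-1]; cv2.imwrite('pics/s6.png',cv2.resize(b[100:290,180:380],None,fx=3,fy=3))
E
```

```text
[ 507.52820145 -219.5927917   163.17336961] [-0.15959078  0.39843606  0.08582001] 9.675
```

View pics/w6.png

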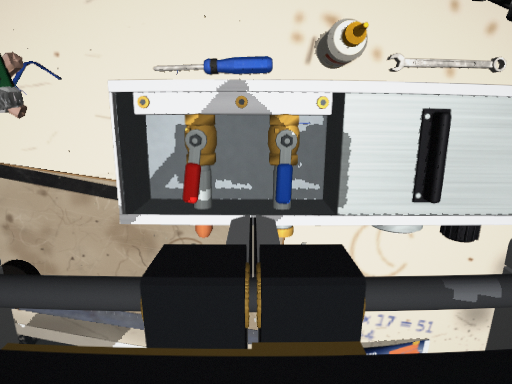

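View pics/s6.png

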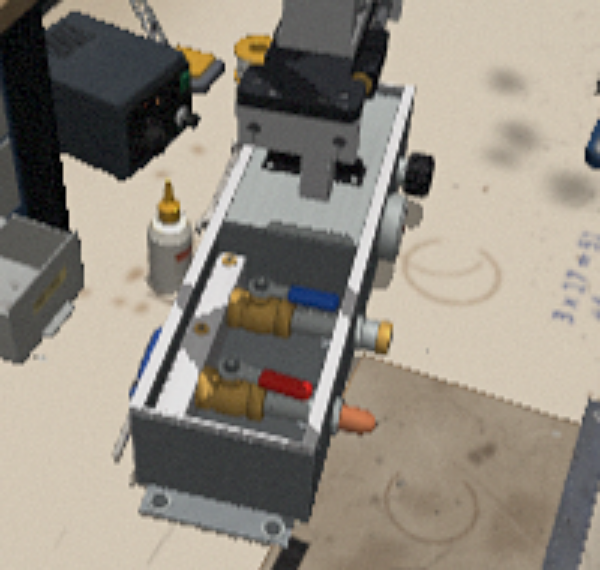

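```bash
python3 - <<'E'
from h import *
m=dict(np.load('w6.npz')); a=cv2.imread('pics/w6.png').astype(int)
o=np.array([552.7,-301.6]); t=np.radians(10)
M=np.array([[np.cos(t),np.sin(t)],[-np.sin(t),np.cos(t)]])
def b(p,z): return (M@(cast(m,[p],z)[0][:2]-o)).round(1)
B,G,R=a[...,0],a[...,1],a[...,2]
for n,k in(('red',(R>100)&(G<60)&(B<70)),('blue',(B>90)&(R<70)&(G<110))):
    k=k.astype(np.uint8); k[:130]=0;k[215:]=0;k[:,:150]=0;k[:,330:]=0
    c=max(cv2.findContours(k,0,1)[0],key=cv2.contourArea); r=cv2.minAreaRect(c); print(n,r)
    print(b(r[0],76.5)); print([b(p,76.5) for p in cv2.boxPoints(r)])
print('stems',b((195.5,140),76.5),b((287,140),76.5)); print('tcp',M@(env.state()['ee_pos'][:2]-o))
print('walls',b((133,95),90),b((117,213),95),b((337,95),90),b((337,210),90))
E
```

```text
red ((190.79190063476562, 182.9136962890625), (14.676892280578613, 39.898345947265625), 4.085616588592529)
[-28.1 148.9]
[array([-47.4, 158.3]), array([ -8.3, 153.7]), array([ -9.3, 139.8]), array([-48.5, 144. ])]
blue ((284.2361755371094, 183.51243591308594), (14.926708221435547, 39.471683502197266), 3.012787342071533)
[-28.6  59. ]
[array([-47.9,  66.8]), array([-9.2, 65.5]), array([-9.9, 51.3]), array([-48.7,  52.2])]
stems [ 12.8 142.8] [12.8 57.3]
tcp [-29.24789791  85.92161397]
walls [ 53.1 193.9] [-52.9 215.7] [52.9 16. ] [-51.2  10.1]
```

Emit:
play_rows:
  rows:
    - [[0, -0.001, -0.018], 0]
    - [[0.04, -0.001, -0.018], 0]
    - [[0.08, -0.001, -0.018], 0]
    - [[0.1, -0.001, -0.018], 0]
    - [[0.115, -0.001, -0.018], 0]
    - [[0.123, -0.001, -0.018], 0]
    - [[0.128, -0.001, -0.018], 0]
    - [[0.128, -0.001, -0.018], 0]

```text
clock: 10.78
ee_pos: [504.8, -203.9, 35.6]
ee_rot: [1.08, 1.286, -1.08]
wrist_force: [-0.7, 0.3, -1.1]
width: 0.5
```

```bash
python3 - <<'E'
from h import *
s=env.state(); print(s['ee_pos'],s['wrist_force'],s['clock'])
o=np.array([552.7,-301.6]); t=np.radians(10)
M=np.array([[np.cos(t),np.sin(t)],[-np.sin(t),np.cos(t)]])
X=M@(s['ee_pos'][:2]-o); print(X)
S=np.array([12.5,142.5])
for d in (9,15,25,35,45,55,65,75,85,90,95):
    q=np.radians(d); r=44-6*d/90; D=np.array([-np.cos(q),np.sin(q)]);N=np.array([np.sin(q),np.cos(q)])
    c=S+r*D-(7.5+8*np.sin(min(q,np.pi/2))+12.5*max(np.cos(q),0))*N
    dd=c-X; print(d,c.round(1),'tool y,z',dd[0].round(1),(-dd[1]).round(1))
b=eyes.snapshot("wrist")[:,:,::-1].copy()
cv2.imwrite('pics/w7.png',b)
b=eyes.snapshot("scene")[:,:,::-1]; cv2.imwrite('pics/s7.png',cv2.resize(b[100:290,180:380],None,fx=3,fy=3))
E
```

```text
[ 504.84756089 -203.90249277   35.63689828] [-0.72560144  0.25206861 -1.09151443] 10.775
[-30.16045894 104.52275141]
9 [-33.7 128.5] tool y,z -3.5 -23.9
15 [-34.6 132.7] tool y,z -4.5 -28.2
25 [-35.3 140.3] tool y,z -5.1 -35.7
35 [-34.4 148.1] tool y,z -4.3 -43.6
45 [-32.  155.9] tool y,z -1.9 -51.4
55 [-28.  163.4] tool y,z 2.1 -58.8
65 [-22.4 170. ] tool y,z 7.7 -65.5
75 [-15.4 175.4] tool y,z 14.7 -70.9
85 [ -7.3 179.2] tool y,z 22.8 -74.7
90 [ -3.  180.5] tool y,z 27.2 -76.0
95 [  0.3 181.4] tool y,z 30.5 -76.9
```

View pics/w7.png

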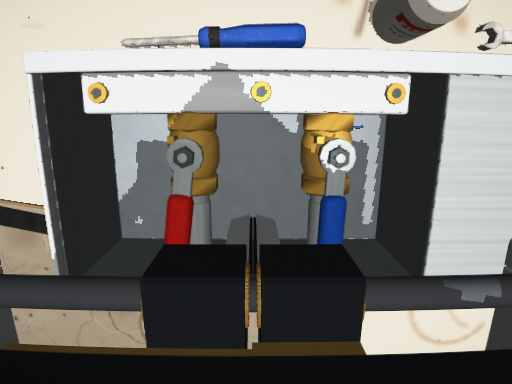

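View pics/s7.png

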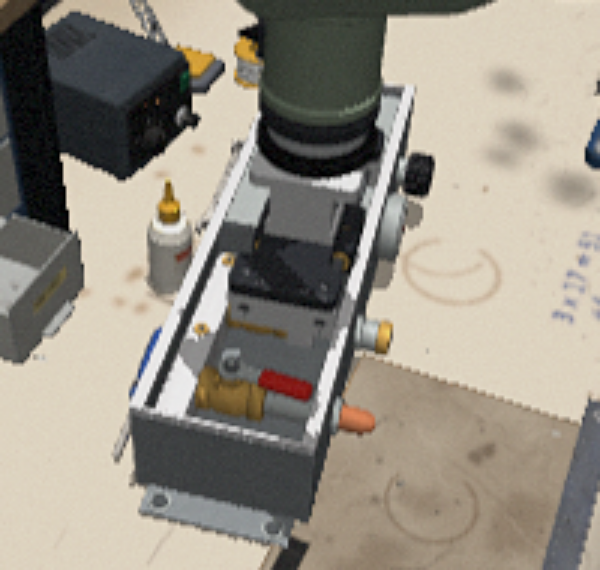

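Emit:
play_rows:
  rows:
    - [[0.001, -0.003, -0.012], 0]
    - [[0.001, -0.0035, -0.02], 0]
    - [[0.001, -0.0045, -0.027], 0]
    - [[0.001, -0.005, -0.032], 0]
    - [[0.001, -0.005, -0.037], 0]
    - [[0.001, -0.004, -0.044], 0]
    - [[0.001, -0.002, -0.051], 0]

```text
clock: 11.75
ee_pos: [494.8, -154.3, 35.1]
ee_rot: [1.08, 1.284, -1.079]
wrist_force: [0.6, -4.1, 2.7]
width: 0.5
```

```bash
python3 - <<'E'
from h import *
s=env.state(); print(s['ee_pos'],s['wrist_force'],s['clock'])
b=eyes.snapshot("wrist")[:,:,::-1].copy()
cv2.imwrite('pics/w8.png',b)
E
```

```text
[ 494.76205283 -154.28414549   35.1203693 ] [ 0.61494254 -4.09078714  2.6666754 ] 11.75
```

View pics/w8.png

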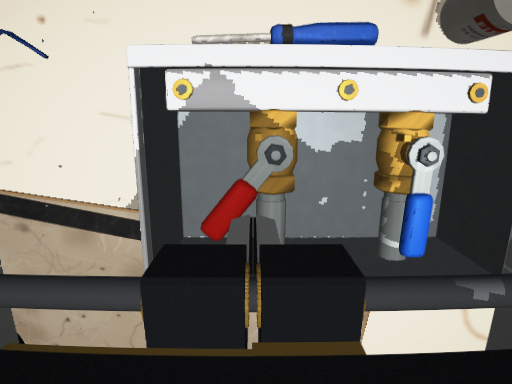

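Emit:
play_rows:
  rows:
    - [[0, 0.004, -0.008], 0]
    - [[0, 0.0095, -0.0145], 0]
    - [[0, 0.013, -0.0175], 0]
    - [[0, 0.0165, -0.02], 0]
    - [[0, 0.021, -0.022], 0]
    - [[0, 0.025, -0.024], 0]
    - [[0, 0.025, -0.024], 0]

```text
clock: 12.68
ee_pos: [513.9, -125.0, 33.7]
ee_rot: [1.08, 1.288, -1.08]
wrist_force: [-1.5, -1.2, -0.1]
width: 0.3
```

```bash
python3 - <<'E'
from h import *
s=env.state(); print(s['ee_pos'],s['wrist_force'],s['clock'])
b=eyes.snapshot("wrist")[:,:,::-1].copy()
cv2.imwrite('pics/w9.png',b)
E
```

```text
[ 513.88671736 -125.02350893   33.71216384] [-1.45823798 -1.22395407 -0.09323005] 12.675
```

View pics/w9.png

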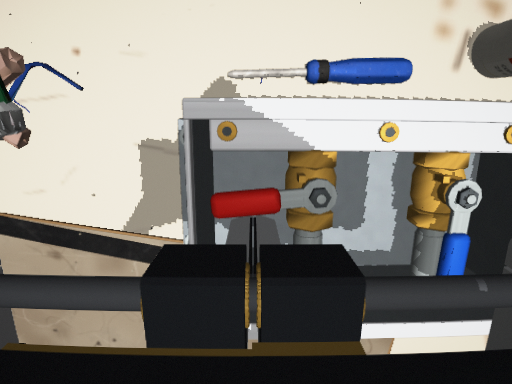

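Handle at roughly 85° (sleeve from (213,205) to (279,200), stem (320,197)). Push on in the box's +x until the stop.

Emit:
play_rows:
  rows:
    - [[0, 0.002, 0], 0]
    - [[0, 0.004, 0], 0]
    - [[0, 0.006, 0], 0]

```text
clock: 13.1
ee_pos: [518.1, -123.7, 33.6]
ee_rot: [1.079, 1.292, -1.081]
wrist_force: [-8.1, 0.9, 3.7]
width: 0.3
```

Emit:
play_rows:
  rows:
    - [[0, 0.002, 0], 0]
    - [[0, 0.003, 0], 0]

```text
clock: 13.35
ee_pos: [518.0, -123.7, 33.7]
ee_rot: [1.075, 1.297, -1.086]
wrist_force: [-13.5, -0.5, 8.0]
width: 0.3
```

Emit:
play_rows:
  rows:
    - [[0, 0.002, 0], 0]
    - [[0, 0.002, 0], 0]
    - [[0, -0.01, 0], 0]
    - [[0, -0.015, 0.003], 0]
    - [[-0.05, -0.015, 0.003], 0]
    - [[-0.1, -0.015, 0.003], 0]
    - [[-0.15, -0.03, 0.01], 0]
    - [[-0.15, -0.04, 0.02], 0]

```text
clock: 14.35
ee_pos: [491.5, -153.3, 190.4]
ee_rot: [1.08, 1.273, -1.074]
wrist_force: [0.4, -0.9, -0.2]
width: 0.1
```

```bash
python3 - <<'E'
from h import *
s=env.state(); print(s['ee_pos'],s['wrist_force'],s['clock'])
m=eyes.camera_model('wrist')
b=eyes.snapshot("wrist")[:,:,::-1].copy()
cv2.imwrite('pics/w10.png',b); a=b.astype(int)
o=np.array([552.7,-301.6]); t=np.radians(10)
M=np.array([[np.cos(t),np.sin(t)],[-np.sin(t),np.cos(t)]])
B,G,R=a[...,0],a[...,1],a[...,2]
for n,k in(('red',(R>100)&(G<60)&(B<70)),('blue',(B>90)&(R<70)&(G<110))):
    k=k.astype(np.uint8);k[:110]=0;k[235:]=0
    for c in cv2.findContours(k,0,1)[0]:
        if cv2.contourArea(c)>150:
            r=cv2.minAreaRect(c); P=cast(m,cv2.boxPoints(r),76.5)[:,:2]-o; P=P@M.T; print(n,r[0],P.mean(0).round(1),P.round(1).tolist())
E
```

```text
[ 491.50562718 -153.26365807  190.41109746] [ 0.38866748 -0.88770659 -0.16804529] 14.35
red (224.5, 134.5) [ 13.5 185.1] [[20.1, 203.7], [20.0, 166.3], [6.9, 166.4], [7.0, 204.1]]
blue (343.8401184082031, 175.7385711669922) [-29.4  60.8] [[-48.1, 68.9], [-9.5, 68.2], [-10.6, 53.0], [-49.3, 53.3]]
```

View pics/w10.png

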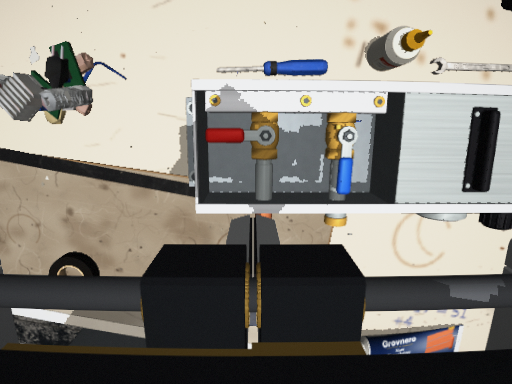

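```bash
python3 - <<'E'
from h import *
from station import ticket
m=eyes.camera_model('wrist')
o=np.array([552.7,-301.6]); t=np.radians(10)
M=np.array([[np.cos(t),np.sin(t)],[-np.sin(t),np.cos(t)]])
P=(cast(m,[(472.5,108),(499.5,108),(463.5,190),(490,190)],93.5)[:,:2]-o)@M.T; print(P.round(1),P.mean(0))
a=eyes.snapshot("top")[:,:,::-1].copy(); cv2.imwrite('pics/t11.png',cv2.resize(a[140:270,145:400],None,fx=3,fy=3,interpolation=cv2.INTER_CUBIC))
g=a.max(axis=2); r=np.zeros_like(g); r[165:235,270:320]=(g<70)[165:235,270:320]*255
mt=eyes.camera_model('top')
for k in cv2.findContours(r,0,1)[0]:
    if cv2.contourArea(k)>100:
        q=cv2.minAreaRect(k); print(q,M@(cast(mt,[q[0]],101)[0][:2]-o))
E
```

```text
[[ 37.3 -55.7]
 [ 37.9 -83.9]
 [-44.  -57.7]
 [-44.1 -86.6]] [ -3.23802086 -70.97711416]
((312.5260009765625, 194.9190673828125), (42.72807312011719, 10.644002914428711), 81.25383758544922) [  0.46963332 -73.54803015]
```

View pics/t11.png

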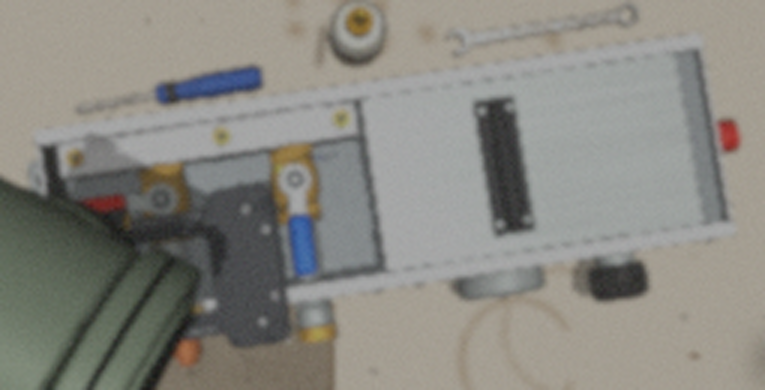

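```bash
python3 - <<'E'
from station import env,ticket
print(env.state()['wrist_force'],ticket.finish_job())
E
```

```text
the job is handed in; nothing more can be done
[ 0.7107751  -0.39412753 -0.77945195] None
```

The cover is fully over to the right and the red drain handle is shut, crosswise to its pipe. I handed the job in at about 14.5 s. Both were pushed with closed fingertips, cover first, and nothing was gripped.

- **Cover:** I pushed the ridge until it stopped moving. The force rose to about 17 N sideways with no further travel. The top camera shows the ridge moved 197.8 mm. It also measures the 426 mm box as 422 mm, so corrected for scale that is about 200 mm, the full slide.
- **Red handle:** It started about 9° past open, and I pushed it clockwise to its hard stop at about 13 N. The last wrist picture shows its sleeve along the box's y axis, within about 0.5° of 90°.
- **Left alone:** The blue handle still points to the front. Its angle reads 1.0° now and 1.9° before, which I take as picture noise. The bottle, spanner and screwdriver look unmoved, and the arm is clear with no wrist force.
- **Disagreement found:** The fingertips actually end about 35 mm above the reported TCP. My first descent therefore passed over the ridge without touching it. I measured the offset by lightly touching the cover plate, with about 13 N at most, and used it for both pushes.

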